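# Fit a clean filter and start the fume extractor

## Task

The fume extractor on the jeweller's bench needs a fresh filter: put the clean cartridge (bright blue cap, white pleats) into the well and push it right down until both catches snap over its cap and hold it. Then pull the red knob outward until it clicks to on, and let it go so that it rests out there. Leave the used grey cartridge and the other bench things where they are, and never switch the extractor on without its filter.

Things in the scene. Friction and masses are not known exactly. Their poses are not given: they have to be found in the camera images.
- extractor: light grey bench-top fume extractor, fixed: 265 mm deep, 200 wide, 130 high to its flat dark top plate. Origin: on the bench below the centre of the filter well; x to its back, y to its left side, z up. The top plate runs from 75 mm in front of the well centre to 100 mm behind it. An air inlet horn, 100 mm wide, sticks out of the left side to y = 228 mm, 75 mm up
- panel_mid (a point): middle of the dark front panel, where the red knob's axis leaves it; axes as the extractor's. The panel slopes down and forward at 40 degrees, from 75 mm in front of the well centre, 130 mm high, to 165 mm in front, 55 mm high
- well_mouth (a point): centre of the round vertical filter well at the level of the top plate, 130 mm above the bench; axes as the extractor's. The well is a recess 69 mm wide and 10 mm deep, below it a 56 mm bore with a bevelled lip. A cartridge standing on the raised seat has its underside 85 mm above the bench; latched, 65 mm (top of its cap 1 mm above the top plate)
- catch_tips (a point): point midway between the two steel spring catches, 1 mm above the top plate. They stand left and right of the well: nose tips at y = +29 and -29 mm, tops 13 mm above the top plate, guides out to y = 67 mm. A cap coming down pushes the sloping noses apart; they snap back over it. The cap must go 2 to 3 mm lower than its latched place for that, then it springs back up against them
- filter_seat (a joint): travel of the sprung round seat in the well, in m: 0 = up (empty, or a cartridge standing unlatched, clear of the catches), about 0.020 = a cartridge latched, 0.023 = stop. Its spring resists with about 4 N at the top, rising to 12 N at the bottom; the catches add some 3 to 8 N over the last 15 mm
- start_knob (a joint): how far the red knob is pulled out of the panel along its axis, in m: 0 = in (off), 0.012 = fully out (on; it stays there by itself and shows a green collar). A sprung snap action holds it in with about 8 N; the pull gets lighter towards 6 mm, and past that it jumps out to 12 mm, its stop. Released before that, it goes back in
- knob_grip (a point): middle of the gripping part of the red knob (33 mm in diameter; the gripping part is 16 mm long, the point lies 8 mm below its face, 25 mm off the panel when in). It moves with the knob. z is the knob's axis, pointing out of the panel (towards the front and up, 40 degrees from vertical): pull along +z; x points up the slope, y to the extractor's left
- clean_filter: the clean cartridge, standing upright and loose on the bench, 0.13 to 0.25 kg: white pleated cylinder 52 mm in diameter and 60 mm high, on it a bright blue cap 64 mm in diameter and 6 mm thick, on that a blue grip bar 44 mm long, 12 mm wide and 24 mm high (90 mm in all). Origin: centre of the underside; z up; x along the grip bar
- used_filter: the used cartridge, of the same shape, with dark brown pleats and a dull grey cap; leave it standing where it is. Origin: centre of the underside
- dropper: small bottle, 36 mm in diameter, 105 mm high; bystander. Origin: centre of the underside
- pliers: red-handled pliers lying flat, 140 mm long; bystander
- hammer: hammer lying on the bench, 230 mm long; bystander
- bench_block: square steel block, 80 x 80 x 22 mm; bystander
- loupe: black eye loupe, 28 mm in diameter and 26 mm high; bystander
- mandrel: tapered steel ring mandrel lying on the bench, 290 mm long; bystander
- glass_cup: drinking glass, 64 mm in diameter and 110 mm high; bystander
There are look-alikes about, which are no part of the job. Of the things like the clean_filter, leave any that is orange, turquoise or yellow; of the rest the larger one is meant.

How it is judged:
By the outcome, as a careful person would: the job done as asked, in the order asked, and still so for the second after the job is handed in, with the robot touching nothing.
It also fails if it takes over 67 s, if anything falls off the work surface, if the arm or the gripper's body presses on something with over 40 N, if the wrist force passes 120 N, or if a joint passes its speed limit or range.

## Robot

A 7-joint arm with a two-finger parallel gripper is mounted at the origin on the work surface. World frame = base frame: x ahead of the robot, y to its left, z up, the work surface at z = 0. Lengths are in m, angles in rad, forces in N, time in s.
With the tool pointing down it reaches from about 0.35 to 0.9 m from the base axis. Payload 8.1 kg.
Tool frame: the origin (TCP) lies midway between the tips of the shut fingers; the grasp point (between the pads) lies arm.grip_point_offset behind it (arm.grip_point_offset is the distance from the TCP to the grasp point, in m); y points along the fingers, z is the direction in which the jaws open and shut, and the axes are right-handed (so a half turn about y gives the same grasp; the last joint's range is limited). The gripper opens to 92 mm and grips with 3 to 60 N. Pads are 19 mm wide; open, the fingers measure 130 mm over their backs; the gripper's body (75 mm by 190 mm) begins 47 mm behind the grasp point.
Start: joints at [1.07, 0.434, 0.025, 1.573, -0.012, 1.134, -0.075], TCP at [0.242, -0.576, 0.227] pointing down, gripper open.
Joint ranges: [-2.62, 2.62], [-0.44, 2.09], [-1.27, 1.32], [0.08, 2.57], [-1.32, 4.46], [0.12, 2], [-2.74, 2.74]. Speed limits (rad/s): [2.22, 2.22, 3.01, 3.01, 3.14, 3.14, 3.14].

## Interface

Orientations are given as a rotation vector (axis times angle).
In Python, from cell import arm, get_image, camera_info gives the robot as it stands.
- The arm moves only by the tool carry_out, never from a script. Its argument "steps" is one flat list of numbers, 5 for each row, row after row: the opening, from 0 (shut) to 1 (fully open), then the shift along the world's x, y, z in units of 0.1 m (1.0 is 0.1 m), then the turn about the world's z in units of 45 degrees (1.0 is 45 degrees). In form: [hand, dx, dy, dz, spin, hand, dx, dy, dz, spin, ...]. A call has 1 to 12 rows; each row is the pose to reach, as a shift and turn from the pose commanded when the call began; what a row does not reach only later rows make up. A row lasts 1/10 s, in which the tool goes at most 50 mm and 8.59 degrees, less where a joint would pass 70% of its speed; a pose out of reach is approached as far as the arm can. A call with a number of a shift or a turn outside -1 to 1 is refused whole. A call with a gripper value outside its range is refused whole. The fingers move at their own pace and stop on an object; "grip_force" is the grip in N (left out, the last holds). Time passes only in rows, so rows that repeat a pose let the fingers close. It gives the time, the measured TCP pose, the force and the opening at its end, in the units of the state.
- arm.observe(): the state, without advancing time (a new reading comes with each control period).
- get_image(name): name is "scene" or "top" or "wrist"; returns (picture, depth): 480x640x3 uint8, red, green, blue; 480x640 float32, m along the optical axis (not along the pixel's ray), 0 where there is no reading.
- camera_info(name): a dict with "fovy" (degrees; the focal length in pixels is half the picture's height over the tangent of half this angle, whatever the lens; pixels are square), "cx", "cy" (the principal point, pixels), "dist_coeffs" ([k1, k2, p1, p2, k3] as OpenCV has them; the pictures are not rectified), "R" (3x3) and "t" (3): a world point X has camera coordinates R X + t; the wrist camera has in their place "tool_from_camera" (4x4, takes a point from camera to tool coordinates, whose origin is the TCP and whose axes are the tool frame's). Camera axes: x right, y down, z forward; pixel columns grow to the right and rows downward; lengths in m; the calibration is good to about 2 mm. A picture is of the moment at which its call begins: read the wrist's pose just before it. camera_info takes no time and is no camera call.
- arm.sign_off(): hands the job in, once; it reports no verdict.
The state is a dict: "clock": time; "joints": joint angles; "dq": joint speeds; "joint_efforts": joint torques, N m; "position": TCP position; "ee_rot": TCP orientation; "force": force on the tool from outside, world axes, zero at the start; "ft_torque": the same for the moment, N m; "width": opening from 0.0 (shut) to 1.0 (fully open).
Only numpy, scipy, OpenCV 4.12 (cv2) and the standard library are available. Lean on these libraries where they do the work, as an engineer would, in place of code of your own. Each camera call takes 0.05 s, during which the arm holds its last target. There are 200 camera calls.

## Working session

There is one attempt and no reset: what is moved stays moved. The work goes in short steps, Python scripts to look and compute and a tool call to move; the robot and the scene stay as the last step left them, time stands still between calls to the robot, and variables do not carry over. Pictures are saved under pics/ and viewed, about 8 in all and at most 12, crops included, and the job is handed in when it is done.

Besides the shell and the picture viewer there is one more tool, called after "Call:" as a command line: name --argument value ..., lists and objects as JSON in quotes. carry_out: Moves the arm, as the interface text tells. Shifts and turns lie within -1 to 1; 1 stands for 0.1 m of shift or 45 degrees of turn. Its arguments: {"type":"object","properties":{"steps":{"type":"array","items":{"type":"number"}},"grip_force":{"type":"number"}},"required":["steps"]}

```bash
mkdir -p pics; ls; cat > h.py <<'E'
import numpy as np, cv2
from scipy.spatial.transform import Rotation as Rn
from cell import arm, get_image, camera_info
def K(ci): 
    f=240/np.tan(np.radians(ci["fovy"])/2); return np.array([[f,0,ci["cx"]],[0,f,ci["cy"]],[0,0,1.]])
def pose(ci,st=None):  # world_from_camera
    if "R" in ci:
        R=np.array(ci["R"]); return R.T, -R.T@np.array(ci["t"])
    T=np.array(ci["tool_from_camera"]); Rt=Rn.from_rotvec(st["ee_rot"]).as_matrix()
    return Rt@T[:3,:3], Rt@T[:3,3]+np.array(st["position"])
def rays(ci,uv):
    n=cv2.undistortPoints(np.array(uv,float).reshape(-1,1,2),K(ci),np.array(ci["dist_coeffs"],float)).reshape(-1,2)
    return np.c_[n,np.ones(len(n))]
def world(ci,uv,d,st=None):
    R,t=pose(ci,st); return (rays(ci,uv)*np.array(d).reshape(-1,1))@R.T+t
def plane(ci,uv,z,st=None):
    R,t=pose(ci,st); r=rays(ci,uv)@R.T; return t+r*((z-t[2])/r[:,2:3])
def proj(ci,X,st=None):
    R,t=pose(ci,st); c=(np.atleast_2d(X)-t)@R
    return cv2.projectPoints(c,np.zeros(3),np.zeros(3),K(ci),np.array(ci["dist_coeffs"],float))[0].reshape(-1,2)
def snap(name,tag):
    st=arm.observe(); im,d=get_image(name); cv2.imwrite(f"pics/{tag}.png",im[:,:,::-1]); np.savez(f"pics/{tag}.npz",im=im,d=d,pos=st["position"],rot=st["ee_rot"]); return st,im,d
def load(tag):
    z=np.load(f"pics/{tag}.npz"); return dict(position=z["pos"],ee_rot=z["rot"]),z["im"],z["d"]
E
python3 - <<'E'
from h import *
for n in ("top","scene"):
    snap(n,n); ci=camera_info(n); R,t=pose(ci); print(n,ci["fovy"],t.round(3),ci["dist_coeffs"])
s=arm.observe(); print(s, arm.grip_point_offset)
print(Rn.from_rotvec(s["ee_rot"]).as_matrix().round(3)); print(camera_info("wrist"))
E
```

```text
pics
top 57.609028391283076 [ 0.421 -0.093  1.065] [-0.06489821  0.          0.          0.          0.        ]
scene 52.68567583122249 [ 1.105 -0.341  0.901] [-0.13476538  0.          0.          0.          0.        ]
{'clock': 0.1, 'joints': array([ 1.07036533,  0.43515498,  0.02497938,  1.5739826 , -0.0116014 ,
        1.13399713, -0.07506757]), 'dq': array([ 0.00023973, -0.00141621,  0.00036839, -0.00194758,  0.00116436,
       -0.00299393, -0.00189648]), 'joint_efforts': array([ 2.85215145e-03, -6.69125962e+01,  9.87839475e-01, -3.15147328e+01,
       -6.04432868e-02,  3.73866025e-02, -3.44138346e-05]), 'position': array([ 0.24191375, -0.57579952,  0.22603157]), 'ee_rot': array([-0.40415788,  2.00449345, -2.00175883]), 'force': array([ 0.80449154, -0.266923  , -0.0357253 ]), 'ft_torque': array([-0.00996642, -0.00484846,  0.03552579]), 'width': 1.0018828185064954} 0.0188
[[-0.922 -0.001  0.387]
 [-0.387  0.001 -0.922]
 [ 0.    -1.    -0.001]]
{'fovy': 67.61206950385503, 'cx': 322.31560428612937, 'cy': 232.06669214204294, 'dist_coeffs': array([-0.03649806,  0.        ,  0.        ,  0.        ,  0.        ]), 'tool_from_camera': array([[-1.26694678e-03,  9.67172905e-01,  2.54116049e-01,
        -6.65318717e-02],
       [ 2.39630564e-04, -2.54115952e-01,  9.67173731e-01,
        -1.58106656e-01],
       [ 9.99999169e-01,  1.28625162e-03,  9.01871995e-05,
         1.73696673e-03],
       [ 0.00000000e+00,  0.00000000e+00,  0.00000000e+00,
         1.00000000e+00]])}
```

View pics/top.png

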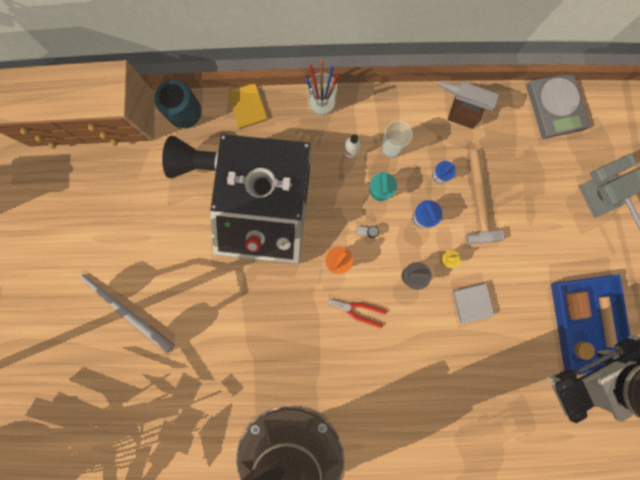

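View pics/scene.png

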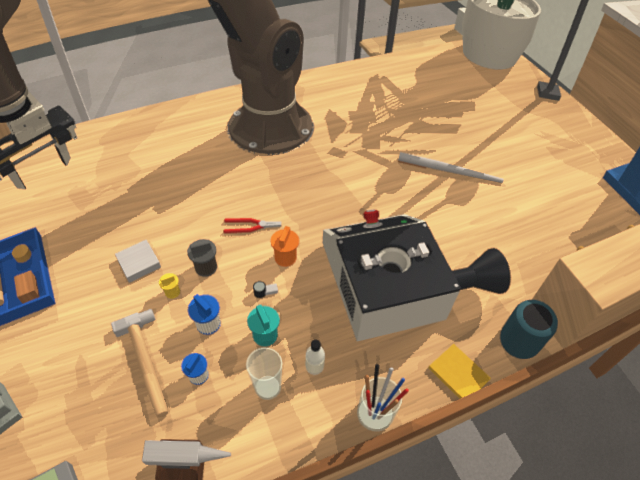

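The top view shows two blue-capped cartridges: A at (427,213), larger, and B at (445,171), smaller. The orange (339,260), turquoise (383,186) and yellow (451,259) ones are excluded, and the grey one at (417,275) is the used cartridge. A fits because it is the larger blue one. I'll confirm it in a crop.

```bash
python3 - <<'E'
from h import *
_,im,d=load("top"); ci=camera_info("top")
a=cv2.resize(im[130:270,200:320],None,fx=4,fy=4,interpolation=2)[:560]
b=cv2.resize(im[150:290,395:475],None,fx=4,fy=4,interpolation=2)[:560]
cv2.imwrite("pics/crop.png",np.hstack([a,b])[:,:,::-1])
R,t=pose(ci)
v,u=np.mgrid[0:480,0:640]
P=world(ci,np.c_[u.ravel(),v.ravel()],d.ravel()).reshape(480,640,3)
# top plate points
m=(abs(P[...,2]-.13)<.006)&(u>205)&(u<320)&(v>125)&(v<225)
p=P[m][:,:2].astype(np.float32); print("plate",cv2.minAreaRect(p),m.sum(),P[m][:,2].mean())
# caps
hsv=cv2.cvtColor(im,cv2.COLOR_RGB2HSV)
for n,(cu,cv_) in dict(A=(427,213),B=(445,171),used=(417,275),turq=(383,186),orange=(339,260)).items():
    w=(abs(u-cu)<25)&(abs(v-cv_)<25)
    pp=P[w]; z=pp[:,2]; print(n,"zmax",np.percentile(z[z>.02],[50,90,99]).round(4),end=" ")
    cap=pp[abs(z-.066)<.006]; 
    if len(cap)>5: print("cap",len(cap),cv2.minEnclosingCircle(cap[:,:2].astype(np.float32)),cap[:,:2].mean(0).round(4))
    bar=pp[abs(z-.09)<.006]
    if len(bar)>5: print("   bar",cv2.minAreaRect(bar[:,:2].astype(np.float32)))
E
```

```text
plate ((0.6488586664199829, 0.04204358160495758), (0.20056051015853882, 0.19165578484535217), 82.2763442993164) 6476 0.13051482150716578
A zmax [0.0672 0.0905 1.065 ] cap 457 ((0.5725306272506714, -0.3407246768474579), 0.03267739340662956) [ 0.5719 -0.3389]
   bar ((0.5727782249450684, -0.3404206335544586), (0.04386572539806366, 0.013071269728243351), 22.406002044677734)
B zmax [0.0521 0.0701 1.065 ] cap 56 ((0.6784233450889587, -0.3867563307285309), 0.017475290223956108) [ 0.6773 -0.3864]
used zmax [0.0669 0.0902 1.065 ] cap 495 ((0.42920225858688354, -0.3071911334991455), 0.032605450600385666) [ 0.4295 -0.3058]
   bar ((0.4295118451118469, -0.3064877688884735), (0.04440927505493164, 0.01119484007358551), 88.29618835449219)
turq zmax [0.0674 0.091  1.065 ] cap 459 ((0.6414034962654114, -0.2378809154033661), 0.03255704045295715) [ 0.6404 -0.2368]
   bar ((0.6413971781730652, -0.23745639622211456), (0.042689960449934006, 0.012709028087556362), 2.477210283279419)
orange zmax [0.067  0.0899 1.065 ] cap 495 ((0.4701465964317322, -0.12814556062221527), 0.031919244676828384) [ 0.4699 -0.1277]
   bar ((0.4704183340072632, -0.12815260887145996), (0.011782296001911163, 0.043598756194114685), 50.46826171875)
```

View pics/crop.png

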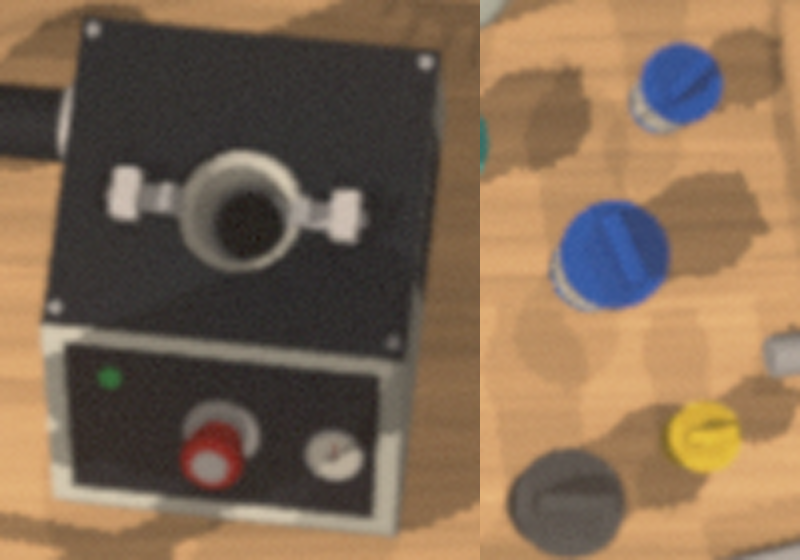

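Crop: A at (612,255) is the larger blue one with white pleats, and its measured cap radius is 32.7 mm, which fits. B at (682,84) is smaller (70 mm tall). The well ring is at about (240,212) in the crop, the catches at (125,193) and (346,215), and the knob at (212,462).

```bash
python3 - <<'E'
from h import *
_,im,d=load("top"); ci=camera_info("top")
c=lambda x,y:(200+(x+.5)/4-.5,130+(y+.5)/4-.5)
S=plane(ci,[c(93,30),c(427,62),c(55,306),c(393,342),c(242,211)],.13)
print(S.round(4))
for a,b in((0,1),(2,3)): e=S[a]-S[b]; print("yaw from y",np.degrees(np.arctan2(e[1],e[0]))-90, np.hypot(*e[:2]))
for a,b in((0,2),(1,3)): e=S[a]-S[b]; print("yaw from x",np.degrees(np.arctan2(e[1],e[0])),np.hypot(*e[:2]))
print("screw mean",S[:4].mean(0))
C=plane(ci,[c(125,193),c(346,215)],.143); print("catches",C.round(4),C.mean(0)); e=C[0]-C[1]; print(np.degrees(np.arctan2(e[1],e[0]))-90)
k=plane(ci,[c(211,468)],.118); print("knob face",k)
E
```

```text
[[ 0.7468  0.122   0.13  ]
 [ 0.7223 -0.0632  0.13  ]
 [ 0.5919  0.1431  0.13  ]
 [ 0.5667 -0.0411  0.13  ]
 [ 0.6415  0.04    0.13  ]]
yaw from y -7.552620868240723 0.1868258885866374
yaw from y -7.805986735405298 0.18592311873850564
yaw from x -7.735706778410729 0.15631263266772036
yaw from x -8.064575689368882 0.15714026968727052
screw mean [0.65694284 0.04018752 0.13      ]
catches [[ 0.6504  0.1016  0.143 ]
 [ 0.6345 -0.018   0.143 ]] [0.64245123 0.04177431 0.143     ]
-7.565746652502256
knob face [[0.5019795  0.06044764 0.118     ]]
```

Call:
carry_out --steps '[1, 0.25, 0.2, 0, 0, 1, 0.5, 0.4, 0, 0, 1, 0.75, 0.6, 0, 0, 1, 1, 0.8, 0, 0, 1, 1, 0.8, 0, 0]'

```text
clock: 0.6
position: [0.3469, -0.4921, 0.2264]
ee_rot: [-0.408, 2.0, -1.995]
force: [0.3, -0.6, 0.4]
width: 1.002
```

Call:
carry_out --steps '[1, 0.3, 0.2, 0, 0, 1, 0.6, 0.4, 0, 0, 1, 0.9, 0.6, 0, 0, 1, 1, 0.75, 0, 0, 1, 1, 0.75, 0, 0]'

```text
clock: 1.1
position: [0.4443, -0.4183, 0.2263]
ee_rot: [-0.407, 2.002, -1.998]
force: [0.2, 0.4, -0.9]
width: 1.0
```

Call:
carry_out --steps '[1, 0.3, 0.2, 0, 0, 1, 0.6, 0.4, 0, 0, 1, 0.9, 0.6, 0, 0, 1, 1, 0.8, 0, 0, 1, 1, 0.8, 0, 0, 1, 1, 0.8, 0, 0]'

```text
clock: 1.7
position: [0.5411, -0.3424, 0.2264]
ee_rot: [-0.405, 2.003, -2.004]
force: [-0.2, -0.0, -0.9]
width: 1.001
```

Call:
carry_out --steps '[1, 0.3, 0, 0, 0, 1, 0.3, 0, -0.2, 0, 1, 0.3, 0, -0.3, 0, 1, 0.3, 0, -0.3, 0, 1, 0.3, 0, -0.3, 0, 1, 0.3, 0, -0.3, 0]'

```text
clock: 2.3
position: [0.5718, -0.3421, 0.1977]
ee_rot: [-0.402, 2.002, -2.004]
force: [-0.8, 0.1, 0.0]
width: 0.999
```

```bash
python3 - <<'E'
from h import *
st,im,d=snap("wrist","w1"); ci=camera_info("wrist"); print(st["position"],st["dq"].round(3))
R=Rn.from_rotvec(st["ee_rot"]).as_matrix(); print("jaw ang",np.degrees(np.arctan2(R[1,2],R[0,2])),R[2].round(4))
v,u=np.mgrid[0:480,0:640]
P=world(ci,np.c_[u.ravel(),v.ravel()],d.ravel(),st).reshape(480,640,3)
w=(np.hypot(P[...,0]-.5725,P[...,1]+.3405)<.05)&(P[...,2]>.03)&(P[...,2]<.12)
hsv=cv2.cvtColor(im,cv2.COLOR_RGB2HSV); w&=(abs(hsv[...,0].astype(int)-110)<15)&(hsv[...,1]>120)
p=P[w]; z=p[:,2]; print(len(p),np.percentile(z,[5,50,99]))
bar=p[abs(z-.09)<.006]; cap=p[abs(z-.066)<.006]
print("bar",cv2.minAreaRect(bar[:,:2].astype(np.float32)),len(bar)); print("cap",cv2.minEnclosingCircle(cap[:,:2].astype(np.float32)))
E
```

```text
[ 0.57178948 -0.34207968  0.19769329] [-0.003 -0.002 -0.003 -0.001 -0.003 -0.003  0.   ]
jaw ang -67.27569711749643 [-4.0e-04 -1.0e+00  1.1e-03]
4397 [0.06522102 0.06653243 0.09136723]
bar ((0.5722364187240601, -0.3420305550098419), (0.04363090544939041, 0.011925139464437962), 21.25022315979004) 871
cap ((0.572204053401947, -0.34177935123443604), 0.031679585576057434)
```

View pics/w1.png

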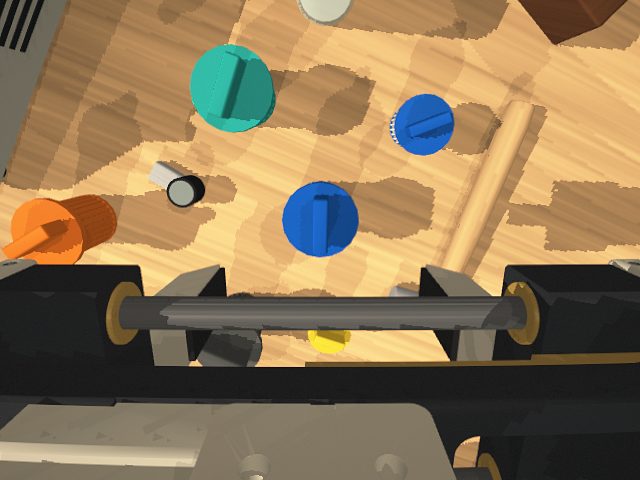

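Wrist picture: bar A at (320,220), aligned with the jaws. Its measured position agrees with the TCP to within 1 mm. Descending.

Call:
carry_out --steps '[0.6, 0, 0, -0.3, 0, 0.6, 0, 0, -0.6, 0, 0.5, 0, 0, -0.9, 0, 0.5, 0, 0, -1, 0, 0.5, 0, 0, -1, 0]' --grip_force 40

```text
clock: 2.85
position: [0.5714, -0.341, 0.0959]
ee_rot: [-0.406, 2.005, -2.002]
force: [0.1, 0.4, 0.6]
width: 0.615
```

Call:
carry_out --steps '[0.5, 0, 0, -0.15, 0, 0.5, 0, 0, -0.27, 0, 0.5, 0, 0, -0.27, 0, 0.5, 0, 0, -0.27, 0]'

```text
clock: 3.25
position: [0.5721, -0.3413, 0.0697]
ee_rot: [-0.404, 2.003, -2.003]
force: [1.1, -0.7, -0.6]
width: 0.499
```

Call:
carry_out --steps '[0, 0, 0, 0, 0, 0, 0, 0, 0, 0, 0, 0, 0, 0, 0, 0, 0, 0, 0, 0, 0, 0, 0, 0, 0, 0, 0, 0, 0, 0, 0, 0, 0, 0, 0, 0, 0, 0, 0, 0]' --grip_force 40

```text
clock: 4.05
position: [0.5721, -0.3412, 0.0698]
ee_rot: [-0.404, 2.003, -2.003]
force: [-0.1, 0.3, 0.1]
width: 0.128
```

Call:
carry_out --steps '[0, 0, 0, 0.2, 0, 0, 0, 0, 0.4, 0, 0, 0, 0, 0.6, 0, 0, 0, 0, 0.8, 0, 0, 0, 0, 1, 0, 0, 0, 0, 1, 0, 0, 0, 0, 1, 0]'

```text
clock: 4.75
position: [0.572, -0.3412, 0.1695]
ee_rot: [-0.404, 2.003, -2.003]
force: [0.2, -0.6, -1.9]
width: 0.131
```

Call:
carry_out --steps '[0, 0, 0, 0.25, 0, 0, 0, 0, 0.5, 0, 0, 0, 0, 0.75, 0, 0, 0, 0, 0.9, 0, 0, 0.05, 0.2, 0.9, 0.15, 0, 0.1, 0.4, 0.9, 0.3, 0, 0.15, 0.6, 0.9, 0.45, 0, 0.2, 0.8, 0.9, 0.6, 0, 0.25, 1, 0.9, 0.75, 0, 0.25, 1, 0.9, 0.75]'

```text
clock: 5.75
position: [0.5976, -0.2369, 0.2582]
ee_rot: [-0.879, 1.623, -1.616]
force: [0.7, 0.1, -1.9]
width: 0.129
```

Call:
carry_out --steps '[0, 0.05, 0.2, 0, 0.15, 0, 0.1, 0.4, 0, 0.3, 0, 0.15, 0.6, 0, 0.45, 0, 0.2, 0.8, 0, 0.57, 0, 0.25, 1, 0, 0.57, 0, 0.25, 1, 0, 0.57]'

```text
clock: 6.35
position: [0.6223, -0.1378, 0.2585]
ee_rot: [-1.142, 1.309, -1.305]
force: [0.8, 0.7, -1.3]
width: 0.127
```

Call:
carry_out --steps '[0, 0.05, 0.25, 0, 0, 0, 0.1, 0.5, 0, 0, 0, 0.15, 0.75, 0, 0, 0, 0.2, 1, 0, 0, 0, 0.2, 1, 0, 0, 0, 0.2, 1, 0, 0]'

```text
clock: 6.95
position: [0.6418, -0.042, 0.2588]
ee_rot: [-1.143, 1.31, -1.31]
force: [0.2, -0.8, -2.0]
width: 0.127
```

```bash
python3 - <<'E'
from h import *
st,im,d=snap("wrist","w2"); print(st["position"],st["dq"].round(3))
R=Rn.from_rotvec(st["ee_rot"]).as_matrix(); print("jaw ang",np.degrees(np.arctan2(R[1,2],R[0,2])))
E
```

```text
[ 0.64181868 -0.04201682  0.25876098] [ 0.022 -0.004  0.022  0.001  0.007  0.002  0.005]
jaw ang -7.865763953715335
```

View pics/w2.png

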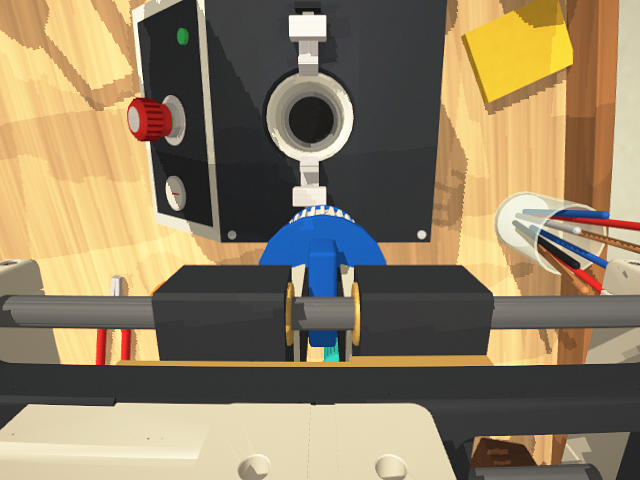

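Wrist picture: the well is at about (310,117), the catches at (308,27) and (309,196), the knob at (150,119), and the cartridge hangs aligned. Measuring.

```bash
python3 - <<'E'
from h import *
st,im,d=load("w2"); ci=camera_info("wrist")
# well rim: fit plate hole by depth: points with z<0.125 inside the plate
v,u=np.mgrid[0:480,0:640]
P=world(ci,np.c_[u.ravel(),v.ravel()],d.ravel(),st).reshape(480,640,3)
win=(u>255)&(u<365)&(v>60)&(v<172)
pl=(u>220)&(u<430)&(v>5)&(v<225)&(abs(P[...,2]-.13)<.005); print("plate z",np.median(P[pl][:,2]))
hole=(win&(P[...,2]<np.median(P[pl][:,2])-.0025)).astype(np.uint8)
c=max(cv2.findContours(hole,0,1)[0],key=cv2.contourArea).reshape(-1,2).astype(float)
q=plane(ci,c,.13,st)[:,:2]; A=np.c_[2*q,np.ones(len(q))]; s=np.linalg.lstsq(A,(q**2).sum(1),rcond=None)[0]
r=np.sqrt(s[2]+s[0]**2+s[1]**2); print("hole centre",s[:2],"r",r,"resid",(np.hypot(*(q-s[:2]).T)-r).std())
C=plane(ci,[(308,27),(309,196)],.143,st); e=C[0]-C[1]; print("catch mean",C.mean(0),np.degrees(np.arctan2(e[1],e[0]))-90,np.hypot(*e[:2]))
S=plane(ci,[(232,235),(422,235)],.13,st); e=S[1]-S[0]; print("screws yaw",np.degrees(np.arctan2(e[1],e[0])),np.hypot(*e[:2]))
# held bar/cap
hsv=cv2.cvtColor(im,cv2.COLOR_RGB2HSV); b=(abs(hsv[...,0].astype(int)-110)<12)&(hsv[...,1]>120)&(v>200)&(v<350)&(u>250)&(u<395)&(P[...,2]>.2)
p=P[b]; print("z pct",np.percentile(p[:,2],[2,50,98]))
zc=np.percentile(p[:,2],98); bar=p[abs(p[:,2]-zc)<.005]; print("bar",cv2.minAreaRect(bar[:,:2].astype(np.float32)))
cap=p[p[:,2]<zc-.018]; cc=cap[:,:2]; print("cap z",np.median(cap[:,2]))
capm=(b&(P[...,2]<zc-.018)).astype(np.uint8); cn=max(cv2.findContours(capm,0,1)[0],key=cv2.contourArea).reshape(-1,2)
cn=cn[cn[:,1]<245]; q=plane(ci,cn,np.median(cap[:,2]),st)[:,:2]
from scipy.optimize import least_squares
f=least_squares(lambda x:np.hypot(*(q-x).T)-.032,st["position"][:2],loss="soft_l1",f_scale=.001); print("cap centre",f.x,np.abs(f.fun).mean(),len(q))
# knob face
kf=(hsv[...,1]>120)&((hsv[...,0]<8)|(hsv[...,0]>172))&(u<190)&(v>90)&(v<150)
k=P[kf]; print("knob pts mean",k.mean(0),"z",np.percentile(k[:,2],[5,50,95]))
F=P[112:126,130:138].reshape(-1,3); print("knob face centre",np.median(F,0))
E
```

```text
plate z 0.13013404159939496
hole centre [0.6422797  0.04023921] r 0.033288027667325554 resid 0.0014628482516020175
catch mean [0.64235267 0.04041778 0.143     ] -7.945147708316014 0.1184628861820777
screws yaw -7.749757189261676 0.1579282902206845
z pct [0.25296541 0.25568186 0.28642884]
bar ((0.641401469707489, -0.0444345697760582), (0.019009152427315712, 0.011816856451332569), 82.20680236816406)
cap z 0.2552451583110013
cap centre [ 0.6415211  -0.04278475] 0.0009739907006114005 124
knob pts mean [0.51614857 0.05697196 0.1192692 ] z [0.10759645 0.11987635 0.12695086]
knob face centre [0.50221154 0.05971721 0.11996254]
```

Call:
carry_out --steps '[0, 0, 0.25, 0, 0, 0, 0, 0.5, 0, 0, 0, 0.01, 0.75, 0, 0, 0, 0.01, 0.83, 0, 0, 0, 0.01, 0.83, 0, 0, 0, 0.01, 0.83, 0, 0, 0, 0.01, 0.83, 0, 0]' --grip_force 60

```text
clock: 7.7
position: [0.6433, 0.0393, 0.2596]
ee_rot: [-1.141, 1.31, -1.312]
force: [-0.1, 0.1, -1.1]
width: 0.126
```

```bash
python3 - <<'E'
from h import *
st,im,d=snap("wrist","w3"); print(st["position"],st["dq"].round(3))
ci=camera_info("wrist"); v,u=np.mgrid[0:480,0:640]
# check tilt/centre of cap relative to TCP
P=world(ci,np.c_[u.ravel(),v.ravel()],d.ravel(),st).reshape(480,640,3)
hsv=cv2.cvtColor(im,cv2.COLOR_RGB2HSV); b=(abs(hsv[...,0].astype(int)-110)<12)&(hsv[...,1]>120)&(v>200)&(v<262)&(u>250)&(u<395)&(P[...,2]>.2)
cap=P[b&(P[...,2]<.265)]; A=np.c_[cap[:,:2]-cap[:,:2].mean(0),np.ones(len(cap))]; print("cap plane",np.linalg.lstsq(A,cap[:,2],rcond=None)[0])
C=plane(ci,[(0,0)],.143,st)
R=Rn.from_rotvec(st["ee_rot"]).as_matrix(); print("jaw ang",np.degrees(np.arctan2(R[1,2],R[0,2])))
E
```

```text
[0.64326364 0.03928376 0.25958414] [-0.003 -0.001 -0.005 -0.001 -0.001 -0.    -0.002]
cap plane [-0.00683788 -0.02738033  0.25603231]
jaw ang -7.978448305117552
```

Call:
carry_out --steps '[0, -0.01, 0.02, 0, 0, 0, -0.01, 0.02, -0.3, 0, 0, -0.01, 0.02, -0.5, 0, 0, -0.01, 0.02, -0.55, 0, 0, -0.01, 0.02, -0.55, 0, 0, -0.01, 0.02, -0.55, 0]'

```text
clock: 8.35
position: [0.6427, 0.0439, 0.2059]
ee_rot: [-1.14, 1.308, -1.309]
force: [-0.5, 0.2, -1.0]
width: 0.126
```

Call:
carry_out --steps '[0, 0, 0, -0.05, 0, 0, 0, 0, -0.1, 0, 0, 0, 0, -0.15, 0, 0, 0, 0, -0.2, 0, 0, 0, 0, -0.2, 0, 0, 0, 0, -0.2, 0]'

```text
clock: 8.95
position: [0.642, 0.0435, 0.1844]
ee_rot: [-1.142, 1.309, -1.309]
force: [0.0, -0.8, -2.3]
width: 0.126
```

```bash
python3 - <<'E'
from h import *
st,im,d=snap("wrist","w4"); print(st["position"],st["dq"].round(3),st["force"])
cv2.imwrite("pics/w4c.png",cv2.resize(im[90:330,160:480],None,fx=2.5,fy=2.5,interpolation=2)[:,:,::-1])
ci=camera_info("wrist"); v,u=np.mgrid[0:480,0:640]
P=world(ci,np.c_[u.ravel(),v.ravel()],d.ravel(),st).reshape(480,640,3)
hsv=cv2.cvtColor(im,cv2.COLOR_RGB2HSV); b=(abs(hsv[...,0].astype(int)-110)<12)&(hsv[...,1]>120)&(v>150)&(v<350)&(u>250)&(u<395)&(P[...,2]>.17)
print(np.percentile(P[b][:,2],[2,50,98])); zc=np.median(P[b&(P[...,2]<.19)][:,2])
cn=max(cv2.findContours((b&(P[...,2]<.19)).astype(np.uint8),0,1)[0],key=cv2.contourArea).reshape(-1,2); cn=cn[cn[:,1]<245]
q=plane(ci,cn,zc,st)[:,:2]
from scipy.optimize import least_squares
f=least_squares(lambda x:np.hypot(*(q-x).T)-.032,st["position"][:2],loss="soft_l1",f_scale=.001); print("cap centre",f.x,zc,np.abs(f.fun).mean())
E
```

```text
[0.64197975 0.04346047 0.18443719] [ 0.    -0.006 -0.001 -0.005 -0.     0.004  0.001] [ 0.01663772 -0.83631048 -2.31075453]
[0.1788982  0.18134178 0.20658523]
cap centre [0.6414675  0.04238996] 0.18089505204315381 0.0025638662640914893
```

View pics/w4c.png

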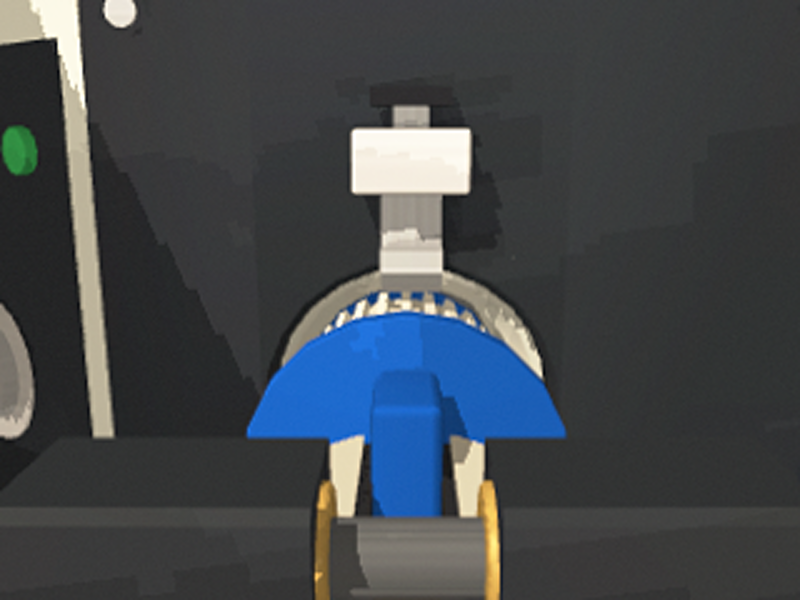

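The crop shows the pleats inside the bore ring at (410,300), with the left catch straight ahead at (410,160). It is 2 mm too far left, so I'll correct and lower to the seat.

Call:
carry_out --steps '[0, 0, -0.02, 0, 0, 0, 0, -0.02, -0.05, 0, 0, 0, -0.02, -0.1, 0, 0, 0, -0.02, -0.15, 0, 0, 0, -0.02, -0.2, 0, 0, 0, -0.02, -0.25, 0, 0, 0, -0.02, -0.25, 0, 0, 0, -0.02, -0.25, 0]'

```text
clock: 9.8
position: [0.642, 0.0418, 0.1596]
ee_rot: [-1.142, 1.309, -1.309]
force: [0.2, 0.2, -1.6]
width: 0.124
```

Call:
carry_out --steps '[0, 0, 0, -0.04, 0, 0, 0, 0, -0.08, 0, 0, 0, 0, -0.12, 0, 0, 0, 0, -0.16, 0, 0, 0, 0, -0.2, 0, 0, 0, 0, -0.2, 0]'

```text
clock: 10.4
position: [0.6425, 0.0418, 0.1401]
ee_rot: [-1.141, 1.308, -1.309]
force: [0.2, -0.1, 5.6]
width: 0.126
```

Call:
carry_out --steps '[0, 0, 0, -0.03, 0, 0, 0, 0, -0.05, 0, 0, 0, 0, -0.07, 0, 0, 0, 0, -0.08, 0, 0, 0, 0, -0.08, 0]'

```text
clock: 10.9
position: [0.6427, 0.0419, 0.1328]
ee_rot: [-1.14, 1.308, -1.31]
force: [-2.0, -0.8, 11.2]
width: 0.13
```

Call:
carry_out --steps '[0, 0, 0, -0.01, 0, 0, 0, 0, -0.02, 0, 0, 0, 0, -0.03, 0, 0, 0, 0, -0.03, 0]'

```text
clock: 11.3
position: [0.643, 0.042, 0.1315]
ee_rot: [-1.139, 1.307, -1.31]
force: [-6.9, -1.9, 22.4]
width: 0.122
```

Call:
carry_out --steps '[0, 0, 0, -0.02, 0, 0, 0, 0, -0.02, 0, 0, 0, 0, 0, 0, 0, 0, 0, 0.03, 0, 0, 0, 0, 0.06, 0, 0, 0, 0, 0.06, 0]'

```text
clock: 11.9
position: [0.6426, 0.0418, 0.1348]
ee_rot: [-1.141, 1.308, -1.309]
force: [1.6, 0.3, 1.5]
width: 0.128
```

Call:
carry_out --steps '[0.35, 0, 0, 0, 0, 0.35, 0, 0, 0, 0, 0.35, 0, 0, 0, 0, 0.35, 0, 0, 0, 0, 0.35, 0, 0, 0.2, 0, 0.35, 0, 0, 0.5, 0, 0.35, 0, 0, 0.8, 0, 0.35, 0, 0, 1, 0, 0.35, 0, 0, 1, 0]'

```text
clock: 12.8
position: [0.6437, 0.0423, 0.2381]
ee_rot: [-1.137, 1.305, -1.311]
force: [0.6, 0.5, 1.2]
width: 0.351
```

```bash
python3 - <<'E'
from h import *
st,im,d=snap("wrist","w5"); print(st["position"],st["force"])
_,im2,d2=snap("top","t5"); 
a=im[60:420,120:520]; b=cv2.resize(im2[150:240,215:315],None,fx=4,fy=4,interpolation=2)
cv2.imwrite("pics/w5c.png",np.hstack([a,b])[:,:,::-1])
ci=camera_info("wrist"); v,u=np.mgrid[0:480,0:640]
P=world(ci,np.c_[u.ravel(),v.ravel()],d.ravel(),st).reshape(480,640,3)
hsv=cv2.cvtColor(im,cv2.COLOR_RGB2HSV); b=(abs(hsv[...,0].astype(int)-110)<12)&(hsv[...,1]>120)&(np.hypot(P[...,0]-.642,P[...,1]-.04)<.04)
p=P[b]; print("blue z",np.percentile(p[:,2],[2,10,30,50,90,98]).round(4),len(p)); cap=p[p[:,2]<.14]; print(np.median(cap[:,2]),len(cap))
pl=(np.hypot(P[...,0]-.65,P[...,1]-.04)<.08)&(hsv[...,2]<80)&(abs(P[...,2]-.13)<.006); print("plate",np.median(P[pl][:,2]))
E
```

```text
[0.64366808 0.04230185 0.23814947] [0.58913969 0.50171784 1.2110704 ]
blue z [0.1298 0.1306 0.1312 0.1316 0.1552 0.1561] 5176
0.13140061512993095 4103
plate 0.13019672319330122
```

View pics/w5c.png

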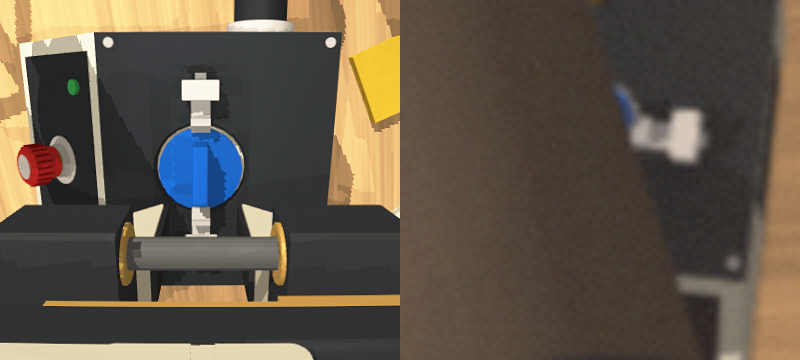

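The crop shows the blue cap flush in the recess with both nose tips over it, at (200,128) and (200,208). The cap measures 1.2 mm above the plate, so it is latched. Next is the knob, with the jaws turned by 90°.

Call:
carry_out --steps '[0.55, 0, 0, 0, -0.15, 0.55, 0, 0, 0, -0.3, 0.55, -0.15, 0, 0, -0.45, 0.55, -0.3, 0, 0, -0.6, 0.55, -0.45, 0.05, 0, -0.75, 0.55, -0.6, 0.08, 0, -0.9, 0.55, -0.7, 0.08, 0, -1, 0.55, -0.7, 0.08, 0, -1]'

```text
clock: 13.7
position: [0.5703, 0.0498, 0.2335]
ee_rot: [-0.624, 1.85, -1.849]
force: [0.1, 0.4, -0.4]
width: 0.548
```

Call:
carry_out --steps '[0.55, 0, 0, 0, -0.15, 0.55, 0, 0, 0, -0.3, 0.55, -0.15, 0, 0, -0.45, 0.55, -0.3, 0, 0, -0.6, 0.55, -0.45, 0.05, 0, -0.75, 0.55, -0.6, 0.08, 0, -0.9, 0.55, -0.67, 0.09, -0.2, -1, 0.55, -0.67, 0.09, -0.4, -1, 0.55, -0.67, 0.09, -0.4, -1, 0.55, -0.67, 0.09, -0.4, -1]'

```text
clock: 14.7
position: [0.5052, 0.0586, 0.1944]
ee_rot: [-0.144, -2.15, 2.152]
force: [0.3, 0.4, 0.3]
width: 0.549
```

```bash
python3 - <<'E'
from h import *
st,im,d=snap("wrist","w6"); print(st["position"],st["joints"].round(2),st["width"])
R=Rn.from_rotvec(st["ee_rot"]).as_matrix(); print("jaw ang",np.degrees(np.arctan2(R[1,2],R[0,2])))
ci=camera_info("wrist"); v,u=np.mgrid[0:480,0:640]
P=world(ci,np.c_[u.ravel(),v.ravel()],d.ravel(),st).reshape(480,640,3)
hsv=cv2.cvtColor(im,cv2.COLOR_RGB2HSV)
k=(hsv[...,1]>120)&((hsv[...,0]<8)|(hsv[...,0]>172))&(np.hypot(P[...,0]-.507,P[...,1]-.059)<.04)&(P[...,2]>.08)
p=P[k]; ye=np.array([.1357,.9907]); s=p[:,:2]@ye; print(len(p),"along y_e",np.percentile(s,[1,50,99]),"tcp",np.array(st["position"])[:2]@ye)
print("x",np.percentile(p[:,0],[1,50,99]),"z",np.percentile(p[:,2],[1,50,99]))
print("expected grip px",proj(ci,[.5076,.0588,.1117],st))
E
```

```text
[0.5052219  0.05856632 0.19443403] [-0.15  0.28 -0.09  1.89  0.03  0.97 -1.96] 0.5490025209863374
jaw ang -97.72386881649862
1646 along y_e [0.11050235 0.12707406 0.14341418] tcp 0.12658026251765306
x [0.49394251 0.51548818 0.52709654] z [0.1030637 0.1202418 0.1276405]
expected grip px [[318.15412887 234.68610661]]
```

View pics/w6.png

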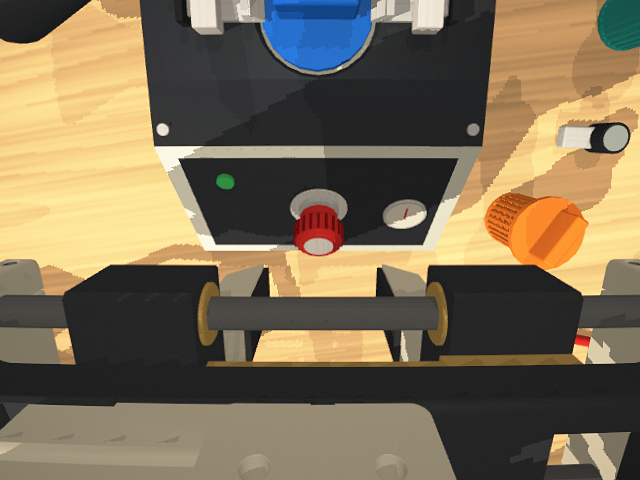

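Wrist picture: the knob is at (318,230), centred between the jaws to within 0.5 mm (measured 33 mm across). Descending to grip it.

Call:
carry_out --steps '[0.55, 0, 0, -0.3, 0, 0.55, 0, 0, -0.6, 0, 0.55, 0, 0, -0.8, 0, 0.55, 0, 0, -0.9, 0, 0.55, 0, 0, -0.98, 0, 0.55, 0, 0, -0.98, 0, 0.55, 0, 0, -0.98, 0]'

```text
clock: 15.45
position: [0.5058, 0.0589, 0.0976]
ee_rot: [-0.148, -2.152, 2.151]
force: [0.5, -0.8, -0.8]
width: 0.552
```

Call:
carry_out --steps '[0.2, 0, 0, 0, 0, 0.2, 0, 0, 0, 0, 0.2, 0, 0, 0, 0, 0.2, 0, 0, 0, 0, 0.2, 0, 0, 0, 0, 0.2, 0, 0, 0, 0]' --grip_force 40

```text
clock: 16.05
position: [0.5059, 0.0612, 0.0975]
ee_rot: [-0.147, -2.156, 2.15]
force: [0.2, 7.0, 1.6]
width: 0.349
```

Call:
carry_out --steps '[0.2, -0.013, 0.002, 0.015, 0, 0.2, -0.026, 0.003, 0.031, 0, 0.2, -0.038, 0.005, 0.046, 0, 0.2, -0.051, 0.007, 0.061, 0, 0.2, -0.064, 0.009, 0.077, 0, 0.2, -0.076, 0.01, 0.092, 0, 0.2, -0.083, 0.011, 0.1, 0, 0.2, -0.083, 0.011, 0.1, 0, 0.2, -0.083, 0.011, 0.1, 0]'

```text
clock: 16.95
position: [0.4982, 0.0622, 0.1069]
ee_rot: [-0.148, -2.156, 2.15]
force: [5.8, 8.1, -10.2]
width: 0.348
```

Call:
carry_out --steps '[0.6, 0.005, 0, -0.006, 0, 0.6, 0.005, 0, -0.006, 0, 0.6, 0.005, 0, -0.006, 0, 0.6, 0.005, 0, -0.006, 0, 0.6, 0.005, 0, -0.006, 0, 0.6, 0, 0, 0.2, 0, 0.6, 0, 0, 0.5, 0, 0.6, 0, 0, 0.8, 0, 0.6, 0, 0, 1, 0, 0.6, 0, 0, 1, 0, 0.6, 0, 0, 1, 0]'

```text
clock: 18.05
position: [0.4968, 0.0598, 0.2067]
ee_rot: [-0.148, -2.151, 2.151]
force: [0.0, 0.8, -0.2]
width: 0.601
```

```bash
python3 - <<'E'
from h import *
st,im,d=snap("wrist","w7"); print(st["position"],st["force"],st["width"])
a=im[0:300,120:520]; _,s,_=snap("scene","s7")
b=cv2.resize(s[180:330,310:510],None,fx=2,fy=2,interpolation=2)
cv2.imwrite("pics/w7c.png",np.hstack([a,b])[:,:,::-1])
ci=camera_info("wrist"); v,u=np.mgrid[0:480,0:640]
P=world(ci,np.c_[u.ravel(),v.ravel()],d.ravel(),st).reshape(480,640,3)
hsv=cv2.cvtColor(im,cv2.COLOR_RGB2HSV)
k=(hsv[...,1]>120)&((hsv[...,0]<8)|(hsv[...,0]>172))&(np.hypot(P[...,0]-.503,P[...,1]-.059)<.04)&(P[...,2]>.08)
p=P[k]; print(len(p),"x",np.percentile(p[:,0],[1,50,99]),"z",np.percentile(p[:,2],[1,50,99]))
E
```

```text
[0.49679915 0.05975793 0.20673931] [ 0.01037608  0.84944268 -0.20634769] 0.6010835426123103
1584 x [0.48618263 0.50781914 0.51937159] z [0.11407101 0.12950101 0.13702382]
```

View pics/w7c.png

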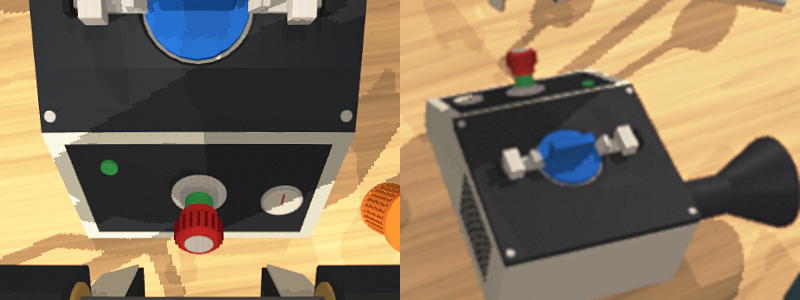

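The knob is out, with the green collar visible at (199,200). It has moved 12 mm, the cartridge is still latched, and the robot is touching nothing. Handing in.

```bash
python3 -c "
from cell import arm
print(arm.sign_off())"
```

```text
the job is handed in; nothing more can be done
None
```

I fitted the clean cartridge (the larger blue one) in the well and latched it. After that I pulled the red knob out until it clicked to on, released it, and handed the job in at about 18 s of the 67 s allowed.

**Filter:** The wrist view shows both catch noses over the cap, and the cap measured 1.2 mm above the top plate (latched should be 1 mm). The push reached about 22 N, and the load dropped off when I backed away, which fits the catches holding it.

**Knob:** It measured 12 mm further out than before the pull, and the green collar shows. The arm was clear, with no contact force. The filter was latched before the knob was touched.

**Checks that disagreed:**
- The cartridge went into the well about 2 mm too far left; I corrected this before pushing it down.
- The jaws shifted about 2 mm sideways as they closed on the knob, with a side force of 7 to 8 N.

I never touched the used cartridge or the other bench things, but I did not measure their positions again at the end.

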